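Free the caught offcut from the lever bin and let its lid down

ROBOT

A 6-joint arm with a two-finger parallel gripper is mounted at the origin on a cart in front of the work surface, level with it; the furniture and walls round the work are solid. World frame = base frame: x ahead of the robot, y to its left, z up, the work surface at z = 0. Lengths are in m, angles in rad, forces in N, time in s.
With the tool pointing down it reaches from about 0.35 to 0.775 m from the base axis. Payload 5.5 kg.
Tool frame: the origin (TCP) lies between the finger pads; the fingertips stand env.nose_length ahead of it and the grasp point (between the pads) lies 8 mm behind it (env.nose_length is the distance from the TCP to the fingertips, in m); z points along the fingers, y is the direction in which the jaws open and shut (so a half turn about z gives the same grasp; the last joint's range is limited). The gripper opens to 85 mm and grips with 20 to 120 N. Pads are 22 mm wide; open, the fingers measure 114 mm over their backs; the gripper's body (76 mm by 85 mm) begins 54 mm behind the grasp point. The pads swing forward as they close: fully open they stand 13 mm farther back than shut.
Start: joints at [-1.423, 0.313, 0.046, 1.304, 0, 1.431], TCP at [0.163, -0.551, 0.242] pointing down, gripper open.
Joint ranges: [-2.76, 2.76], [-0.86, 1.69], [-1.03, 1.26], [-2.2, 2.34], [-1.47, 1.5], [-3.14, 3.14]. Speed limits (rad/s): [2.57, 2.57, 3.14, 3.14, 3.14, 3.14].

INTERFACE

Orientations are given as a unit quaternion [w, x, y, z].
In Python, from workcell import env gives the robot as it stands. The module is installed in compiled form; this text tells all that it offers.
- The arm moves only by the shell command python3 -m creep 'ROWS' [FORCE]. ROWS is a JSON object of lists of equal length, an entry for each row: "hand": the finger opening in mm, from 0 to 85.4; "delta_pos": the shift along the tool's x, y, z scaled (see below), a list of three; "turn": the turn about the tool's z scaled (see below). In form: {"hand": [hand, ...], "delta_pos": [[dx, dy, dz], ...], "turn": [turn, ...]}. A call has exactly 5 rows; each row shifts and turns the commanded pose from where the row before left it, along the tool's axes as they then stand; what a row does not reach is not made up. The controller multiplies each number of a shift by 0.8 m and each number of a turn by 5 degrees. A row lasts 1/12 s, in which the tool goes at most 41.7 mm and 7.16 degrees, less where a joint would pass 70% of its speed; a pose out of reach is approached as far as the arm can. A call with a number of a shift or a turn outside -1 to 1 is refused whole. A call with a gripper value outside its range is refused whole. The fingers move at their own pace and stop on an object; FORCE is the grip in N (left out, the last holds). Time passes only in rows, so rows that do not move let the fingers close, or fill a call up. It gives the time, the measured TCP pose, the force and the opening at its end, in the units of the state.
- env.get_state(): the state, without advancing time (a new reading comes with each control period).
- env.read_camera(name): name is "scene" or "side" or "wrist"; returns a dict with "pixels" (480x640x3 uint8, red, green, blue), "depth" (480x640 float32, m along the optical axis (not along the pixel's ray), 0 where there is no reading), "fx", "fy", "cx", "cy" (pixels), "D" ([k1, k2, p1, p2, k3] as OpenCV has them; the pictures are not rectified), "origin" and "orientation" of the camera in the world. Camera axes: x right, y down, z forward; pixel columns grow to the right and rows downward; lengths in m; the calibration is good to about 2 mm. A picture is of the moment at which its call begins.
- env.hand_in(): hands the job in, once; it reports no verdict.
Trained networks look in the newest picture that a camera, given by its name, has taken for a name from the list of things; names that differ only in an ending like _2 or _b are one class to them, and where a whole thing is asked for, a point or a joint stands for the part that bears it (a point fixed in the world has none). Each returns a list of dicts, best first, with "score" (0 to 1); they miss things now and then, are a little off and sometimes report something else, mostly with a low value. They report only what shows in the picture. A call takes as long as a camera call.
- env.find_in(camera, target): "location" ([row, column] in pixels, amid what is visible of it).
- env.pinpoint(camera, target): "location" ([row, column] in pixels: a listed point, or the origin of a listed thing).
The state is a dict: "clock": time; "joint_pos": joint angles; "qvel": joint speeds; "tau": joint torques, N m; "tcp_pos": TCP position; "orientation": TCP orientation; "wrist_force": force on the tool from outside, world axes, zero at the start; "ft_torque": the same for the moment, N m; "finger_gap": finger opening in m.
Only numpy, scipy, OpenCV 4.12 (cv2) and the standard library are available. Lean on these libraries where they do the work, as an engineer would, in place of code of your own. Each camera call takes 0.05 s, during which the arm holds its last target.

TASK

An offcut is caught under the lid of the small grey steel scrap bin, so the bin does not close: with the fingertips press the bin's front lever right down, without forcing it hard against its stop, so that the lid swings wide open and the offcut drops inside. Then let the lever come up slowly under the fingertips, so that the lid comes down gently and does not slam, until it is fully shut. Work the bin by its lever only: do not touch the lid or the offcut, grip or lift nothing, and leave the things beside the bin where they are.

Things in the scene. Friction and masses are not known exactly. Their poses are not given: they have to be found in the camera images.
- scrap_bin: grey sheet-steel bench bin, fixed to the bench: 150 mm deep (x), 160 mm wide (y), rim 130 mm high, walls 4 mm, inner floor 14 mm above the bench. Origin: under its centre, on the bench; its -x axis points out of the front (the lever side), +y to its left, z up. A steel bail lever is pivoted on both side walls, 20 mm in front of the origin and 60 mm up; it reaches round the front of the bin. A push rod on the right side joins it to the lid
- lever_hinge (a joint): turn of the lever in rad, read from where it is found: about 0 = as found, a little pressed, because the caught offcut keeps the lid ajar; -0.063 = fully up (lid shut); 0.287 = fully down on its stop (lid wide open). No spring and no catch: the lid's weight brings the lever back up, pushing with about 5 to 8 N at the tread as found and 1 to 3 N when wide open; hard pressing on the stop (over 60 N on the lever) counts as forcing it
- bin_lever: the dark steel bail lever, 10 mm round bar; origin midway on its pivot line. In the middle of its front bar sits a steel tread plate, 70 mm wide (bin's y), 34 mm deep (x), 6 mm thick, ribbed on top; it is level with the lever half pressed and leans less than 0.2 rad at either end
- tread_top (a point): centre of the top face of the tread, the place to press from above: 85 mm in front of the front wall; about 95 mm above the bench with the lever fully up, 86 mm as found, 45 mm with it fully down. It moves on an arc of radius 145 mm about the lever's pivot line, so nearly straight down, shifting less than 6 mm in the bin's x
- lid_hinge (a joint): turn of the lid in rad, linked to the lever, read from where it is found: about 0 = as found, lying on the caught offcut; -0.215 = shut on the rim; 0.98 = wide open (lever fully down). It turns 3.42 rad for each rad of lever. There is no damper: let go, it falls and slams. Falling faster than 2 rad/s anywhere in the last 0.6 rad before shut counts as slamming (a tread rising at 20 mm/s gives about 0.5 rad/s)
- bin_lid: flat grey sheet-steel lid, 168 mm deep, 184 mm wide, hinged along the bin's rear rim, 132 mm up; its front edge swings up and back. Origin at the middle of the lid; not to be touched
- caught_offcut: pale wood offcut 45 x 90 x 22 mm; origin at the centre of its underside, long side along its y. It lies across the bin's left rim, pinned by the lid, with about 25 to 30 mm sticking out; it tips into the bin by itself when the lid goes up. Not to be touched
- paint_tin: small closed paint tin, red label, 78 mm across, 78 mm high, standing some way to the left of the bin, beyond the screw box and the cork block; origin at the centre of its underside; bystander
- screw_box: green card box of screws, 60 x 87 x 46 mm, some way to the left of the lever; origin at the centre of its underside; bystander
- cork_block: brown cork sanding block, 63 x 110 x 34 mm, lying some way to the left of the bin, by the big wooden tool box; origin at the centre of its underside; bystander

How it is judged:
By the outcome, as a careful person would: the job done as asked, in the order asked, and still so for the second after the job is handed in, with the robot touching nothing.
It also fails if it takes over 43 s, if anything falls off the work surface, if the arm or the gripper's body presses on something with over 40 N, if the wrist force passes 120 N, or if a joint passes its speed limit or range.

## Working session

There is one attempt and no reset: what is moved stays moved. The work goes in short steps, Python scripts to look and compute and a shell command to move; the robot and the scene stay as the last step left them, time stands still between calls to the robot, and variables do not carry over. Pictures are saved under pics/ and viewed, and the job is handed in when it is done.

```bash
mkdir -p pics; cat > h.py <<'E'
import numpy as np, cv2
from workcell import env
from scipy.spatial.transform import Rotation as R
def rot(q): return R.from_quat([q[1],q[2],q[3],q[0]]).as_matrix()
def px2w(im,rc,depth=None):
    r,c=rc
    K=np.array([[im['fx'],0,im['cx']],[0,im['fy'],im['cy']],[0,0,1]])
    u=cv2.undistortPoints(np.array([[[c,r]]],float),K,np.array(im['D'],float))[0,0]
    if depth is None:
        r0,c0=int(round(r)),int(round(c)); d=im['depth'][max(r0-1,0):r0+2,max(c0-1,0):c0+2]; d=d[d>0]
        depth=np.median(d) if d.size else np.nan
    p=np.array([u[0],u[1],1])*depth
    return rot(im['orientation'])@p+np.array(im['origin'])
def ray(im,rc):
    o=np.array(im['origin']); a=px2w(im,rc,1.0)-o; return o,a/np.linalg.norm(a)
def tri(a,b):
    (o1,d1),(o2,d2)=a,b
    A=np.stack([d1,-d2],1); s=np.linalg.lstsq(A,o2-o1,rcond=None)[0]
    p,q=o1+s[0]*d1,o2+s[1]*d2
    return (p+q)/2,np.linalg.norm(p-q)
def save(im,n): cv2.imwrite('pics/'+n,im['pixels'][:,:,::-1])
E
python3 - <<'E'
from h import *
np.set_printoptions(precision=4,suppress=True)
s=env.get_state(); print(s, env.nose_length)
ims={}
for c in ['scene','side','wrist']:
    im=env.read_camera(c); ims[c]=im; save(im,c+'0.png'); print(c,im['origin'],im['orientation'])
    for t in ['tread_top','scrap_bin','bin_lever','bin_lid','caught_offcut','paint_tin','screw_box','cork_block']:
        l=env.pinpoint(c,t)
        for k in l[:2]: print(c,t,k['score'],k['location'],px2w(im,k['location']))
E
```

```text
{'clock': 0.0, 'joint_pos': array([-1.4226,  0.314 ,  0.0449,  1.3036, -0.    ,  1.4312]), 'qvel': array([ 0.002 , -0.0001,  0.0001, -0.0001, -0.0011, -0.001 ]), 'tau': array([ -0.0005, -48.063 ,  29.8531,   0.0192,  -0.0001,  -0.    ]), 'tcp_pos': array([ 0.1631, -0.5508,  0.2414]), 'orientation': array([-0.0009,  0.9897,  0.1434, -0.    ]), 'wrist_force': array([-0.7671,  0.3635,  0.89  ]), 'ft_torque': array([-0.0824, -0.017 , -0.0486]), 'finger_gap': 0.08561592649572848} 0.011
scene [0.0352 0.5105 0.8777] [ 0.1265 -0.2936  0.8619 -0.3935]
scene tread_top 0.64 [239.4, 369.7] [ 0.496  -0.2807  0.0846]
scene scrap_bin 0.61 [221.8, 355.1] [ 0.5657 -0.3299  0.0646]
scene scrap_bin 0.54 [346.0, 233.9] [0.5549 0.0707 0.0359]
scene bin_lid 0.78 [174.5, 356.0] [ 0.5946 -0.3666  0.1585]
scene paint_tin 0.98 [346.0, 229.9] [0.5602 0.0756 0.0366]
scene screw_box 0.57 [331.7, 318.4] [ 0.451  -0.0474  0.0424]
scene cork_block 0.84 [296.8, 279.3] [ 0.5706 -0.0765  0.0338]
side [0.2612 0.6974 0.4963] [ 0.0823 -0.1387  0.82   -0.5492]
side tread_top 0.71 [236.6, 356.6] [ 0.4988 -0.2813  0.0893]
side scrap_bin 0.9 [251.7, 322.7] [ 0.5892 -0.3074  0.0259]
side bin_lid 0.9 [193.9, 328.5] [ 0.5838 -0.3271  0.1696]
side caught_offcut 0.89 [208.4, 309.5] [ 0.6182 -0.2896  0.1407]
side paint_tin 0.74 [339.2, 265.0] [0.5654 0.0786 0.0244]
side screw_box 0.81 [318.4, 335.6] [ 0.4705 -0.0295  0.0232]
side cork_block 0.83 [298.9, 288.6] [ 0.5755 -0.0534  0.0315]
side cork_block 0.73 [195.0, 326.6] [ 0.5871 -0.3228  0.1677]
wrist [ 0.2403 -0.5282  0.3745] [ 0.1271  0.791  -0.591  -0.0945]
```

View pics/scene0.png

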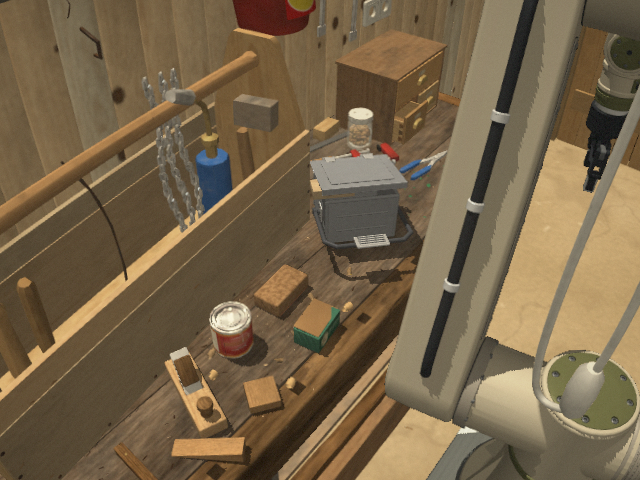

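View pics/side0.png

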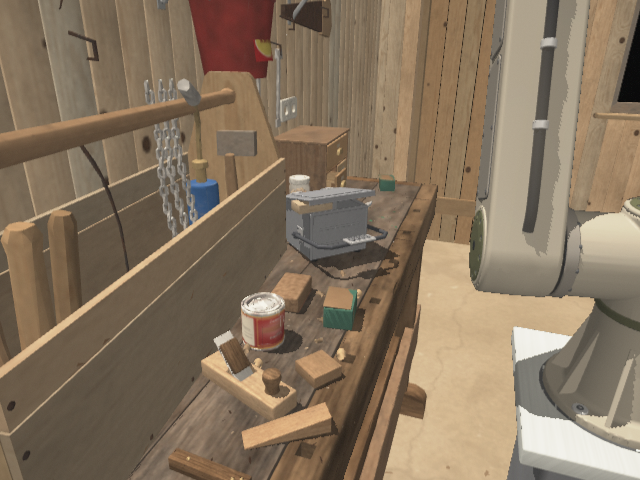

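View pics/wrist0.png

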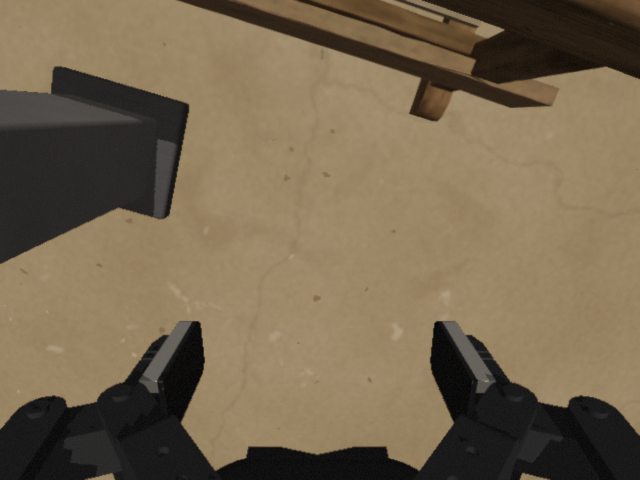

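The scene shows the tread at about (240,371) and the lid at (174,356). In the side view the tread is at (239,358) and the offcut at (206,312), and both agree with the networks. Next I'll fit the bin's yaw and the tread plane from depth.

```bash
python3 - <<'E'
from h import *
np.set_printoptions(precision=4,suppress=True)
ims={};L={}
for c in ['scene','side']:
    im=env.read_camera(c); ims[c]=im
    l=env.pinpoint(c,'tread_top'); L[c]=l[0]['location']; print(c,l[0])
print('tri',tri(ray(ims['scene'],L['scene']),ray(ims['side'],L['side'])))
for c in ims:
    im=ims[c]
    K=np.array([[im['fx'],0,im['cx']],[0,im['fy'],im['cy']],[0,0,1]])
    cc,rr=np.meshgrid(np.arange(640),np.arange(480))
    u=cv2.undistortPoints(np.stack([cc,rr],-1).reshape(-1,1,2).astype(float),K,np.array(im['D'],float))[:,0]
    d=im['depth'].reshape(-1,1)
    P=np.c_[u,np.ones(len(u))]*d@rot(im['orientation']).T+np.array(im['origin'])
    ok=d[:,0]>0
    # tread neighbourhood
    m=ok&(np.hypot(P[:,0]-.497,P[:,1]+.281)<.05)&(P[:,2]>.075)&(P[:,2]<.1)
    Q=P[m]; print(c,'tread',m.sum(),Q.mean(0),Q.min(0),Q.max(0)); print(cv2.minAreaRect(Q[:,:2].astype(np.float32)*1000))
    m=ok&(np.hypot(P[:,0]-.6,P[:,1]+.36)<.2)&(P[:,2]>.14)&(P[:,2]<.2)&(P[:,1]<-.25)
    Q=P[m]; print(c,'lid',m.sum(),Q.mean(0),Q.min(0),Q.max(0)); print(cv2.minAreaRect(Q[:,:2].astype(np.float32)*1000))
    im2=im['pixels'][130:290,270:430,::-1]; cv2.imwrite('pics/z_%s.png'%c,cv2.resize(im2,None,fx=3.7,fy=3.7,interpolation=cv2.INTER_CUBIC))
E
```

```text
scene {'location': [240.0, 371.4], 'score': 0.55}
side {'location': [235.5, 353.2], 'score': 0.67}
tri (array([ 0.5005, -0.2834,  0.0862]), np.float64(0.016023282891585465))
scene tread 460 [ 0.4919 -0.2765  0.0849] [ 0.4564 -0.3161  0.0751] [ 0.5303 -0.2391  0.0906]
((494.9740905761719, -278.4501953125), (98.37345123291016, 41.708457946777344), 46.58163833618164)
scene lid 3627 [ 0.6164 -0.352   0.1606] [ 0.4852 -0.4913  0.14  ] [ 0.7936 -0.2503  0.1999]
((637.9368286132812, -351.824951171875), (277.2414855957031, 173.2324676513672), 46.915401458740234)
side tread 254 [ 0.4943 -0.2721  0.0863] [ 0.4577 -0.3163  0.0751] [ 0.5306 -0.2416  0.0912]
((494.2008056640625, -279.107177734375), (98.03738403320312, 39.47511291503906), 46.48193359375)
side lid 1508 [ 0.6161 -0.3308  0.1614] [ 0.4877 -0.4931  0.14  ] [ 0.7927 -0.2507  0.1996]
((638.62939453125, -352.5303039550781), (273.88311767578125, 171.59188842773438), 47.548946380615234)
```

View pics/z_scene.png

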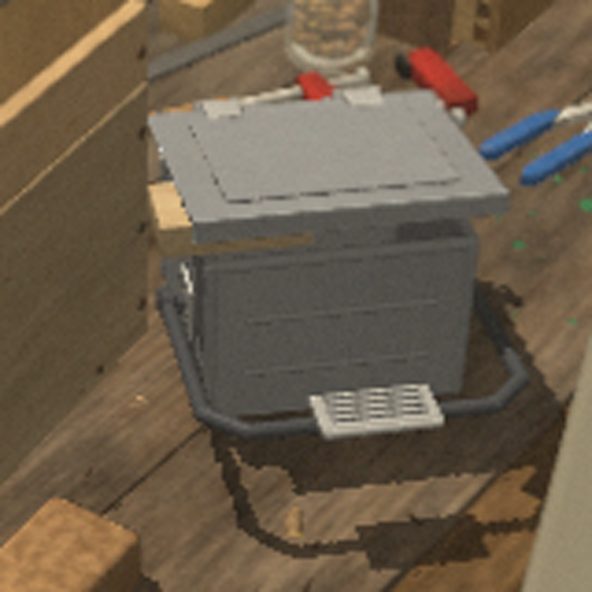

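View pics/z_side.png

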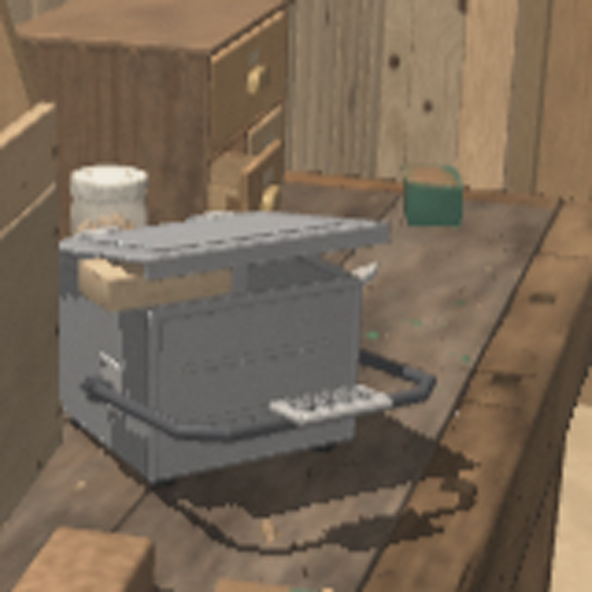

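```bash
python3 - <<'E'
from h import *
np.set_printoptions(precision=4,suppress=True)
A=env.read_camera('scene');B=env.read_camera('side')
print(tri(ray(A,[240.6,371.4]),ray(B,[238.7,359])))
ax=np.array([.687,.727])
for im,nm in ((A,'scene'),(B,'side')):
    hsv=im['pixels'].astype(int)
    pts=[]
    for r in range(228,252):
        for c in range(338,395):
            p=hsv[r,c]
            if p.min()>125 and im['depth'][r,c]>0:
                w=px2w(im,[r,c],im['depth'][r,c])
                if .07<w[2]<.1: pts.append(w)
    pts=np.array(pts); print(nm,len(pts),pts.mean(0)); print(cv2.minAreaRect(pts[:,:2].astype(np.float32)*1000))
E
```

```text
(array([ 0.4917, -0.2794,  0.0854]), np.float64(0.0016831728043060108))
scene 239 [ 0.4899 -0.2779  0.0858]
((491.81292724609375, -279.99249267578125), (69.06944274902344, 39.89676284790039), 47.54823303222656)
side 156 [ 0.4904 -0.2736  0.0879]
((491.8067321777344, -278.61895751953125), (72.18180084228516, 35.32536697387695), 44.20122528076172)
```

The two views agree on the tread centre: (0.492, -0.279, 0.0855), 70x35 mm, with the bar at about 46°. I'll travel over it with the fingers closing.

```bash

python3 -m creep '{"hand":[0,0,0,0,0],"delta_pos":[[0.0327,-0.0141,0],[0.0327,-0.0141,0],[0.0327,-0.0141,0],[0.0327,-0.0141,0],[0.0327,-0.0141,0]],"turn":[0,0,0,0,0]}' 20
python3 -m creep '{"hand":[0,0,0,0,0],"delta_pos":[[0.0327,-0.0141,0],[0.0327,-0.0141,0],[0.0327,-0.0141,0],[0.0327,-0.0141,0],[0.0327,-0.0141,0]],"turn":[0,0,0,0,0]}'
python3 -m creep '{"hand":[0,0,0,0,0],"delta_pos":[[0.0327,-0.0141,0],[0.0327,-0.0141,0],[0.0327,-0.0141,0],[0.0327,-0.0141,0],[0.0327,-0.0141,0]],"turn":[0,0,0,0,0]}'
```

```text
clock: 2.07
tcp_pos: [0.2734, -0.4593, 0.2424]
orientation: [0.0, 0.99, 0.143, 0.0]
wrist_force: [0.4, -0.9, -0.4]
finger_gap: 0.0258
clock: 2.48
tcp_pos: [0.383, -0.368, 0.2425]
orientation: [0.0, 0.99, 0.143, 0.0]
wrist_force: [-0.3, -0.3, 0.3]
finger_gap: -0.0
clock: 2.9
tcp_pos: [0.4924, -0.2767, 0.2424]
orientation: [0.0, 0.99, 0.143, 0.0]
wrist_force: [0.8, -1.3, -0.3]
finger_gap: 0.0004
```

```bash

python3 -m creep '{"hand":[0,0,0,0,0],"delta_pos":[[0,0,0],[0,0,0],[0,0,0],[0,0,0],[0,0,0]],"turn":[-0.96,-0.96,-0.96,-0.96,-0.96]}'
python3 -m creep '{"hand":[0,0,0,0,0],"delta_pos":[[0,0,0],[0,0,0],[0,0,0],[0,0,0],[0,0,0]],"turn":[-0.96,-0.96,-0.96,-0.96,-0.96]}'
python3 -m creep '{"hand":[0,0,0,0,0],"delta_pos":[[0,0,0],[0,0,0],[0,0,0],[0,0,0],[0,0,0]],"turn":[-0.96,-0.96,-0.96,-0.96,-0.96]}'
python3 -m creep '{"hand":[0,0,0,0,0],"delta_pos":[[0,0,0.012],[0,0,0.012],[0,0,0.012],[0,0,0.012],[0,0,0.012]],"turn":[-0.96,-0.96,-0.96,-0.96,-0.96]}'
python3 -m creep '{"hand":[0,0,0,0,0],"delta_pos":[[0,0,0.012],[0,0,0.012],[0,0,0.012],[0,0,0.012],[0,0,0.012]],"turn":[-0.96,-0.96,-0.96,-0.96,-0.96]}'
python3 - <<'E'
from h import *
for c in ['scene','side','wrist']:
    im=env.read_camera(c)
    if c!='wrist': im2=im['pixels'][100:300,250:450,::-1]; cv2.imwrite('pics/a_%s.png'%c,cv2.resize(im2,None,fx=2.9,fy=2.9))
    else: save(im,'a_wrist.png')
s=env.get_state(); print(s['tcp_pos'],rot(s['orientation']),s['wrist_force'],s['clock'])
E
```

```text
clock: 3.32
tcp_pos: [0.4916, -0.2776, 0.2423]
orientation: [0.0, 0.937, 0.348, -0.0]
wrist_force: [0.2, -0.1, -0.9]
finger_gap: 0.0002
clock: 3.73
tcp_pos: [0.4915, -0.2778, 0.2423]
orientation: [0.0, 0.845, 0.535, -0.0]
wrist_force: [1.0, -0.1, 0.1]
finger_gap: -0.0001
clock: 4.15
tcp_pos: [0.4914, -0.2778, 0.2423]
orientation: [0.0, 0.715, 0.699, -0.0]
wrist_force: [0.7, -0.3, -1.1]
finger_gap: -0.0001
clock: 4.57
tcp_pos: [0.4915, -0.2778, 0.1939]
orientation: [0.0, 0.554, 0.833, -0.0]
wrist_force: [-0.4, -0.1, -0.5]
finger_gap: -0.0001
clock: 4.98
tcp_pos: [0.4915, -0.2778, 0.1459]
orientation: [0.0, 0.369, 0.93, -0.0]
wrist_force: [0.3, -0.3, 0.8]
finger_gap: -0.0003
[ 0.49094025 -0.27742453  0.14567016] [[-7.23760109e-01  6.90050267e-01 -1.39028590e-03]
 [ 6.90049644e-01  7.23761397e-01  9.64054785e-04]
 [ 1.67148153e-03 -2.61621894e-04 -9.99998569e-01]] [-0.7159824   0.62442455  0.34467688] 5.1333
```

View pics/a_scene.png

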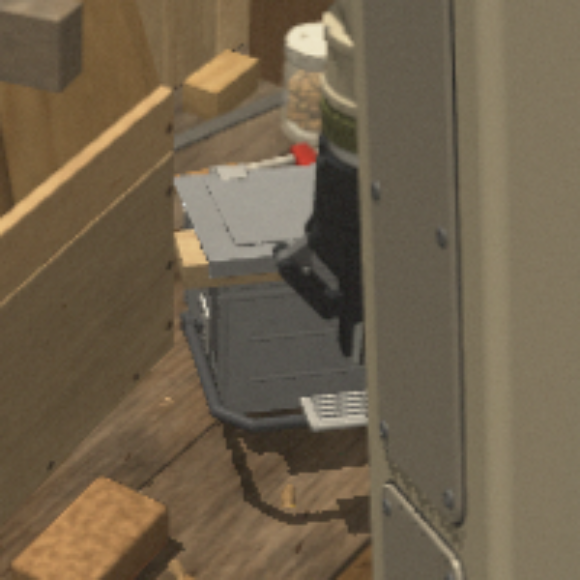

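View pics/a_side.png

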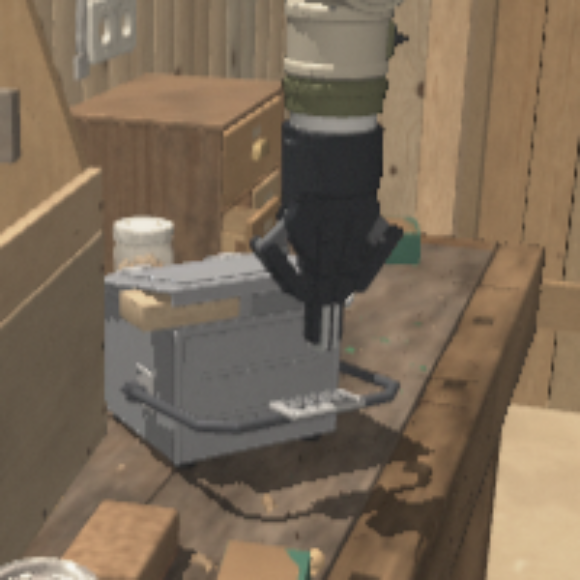

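View pics/a_wrist.png

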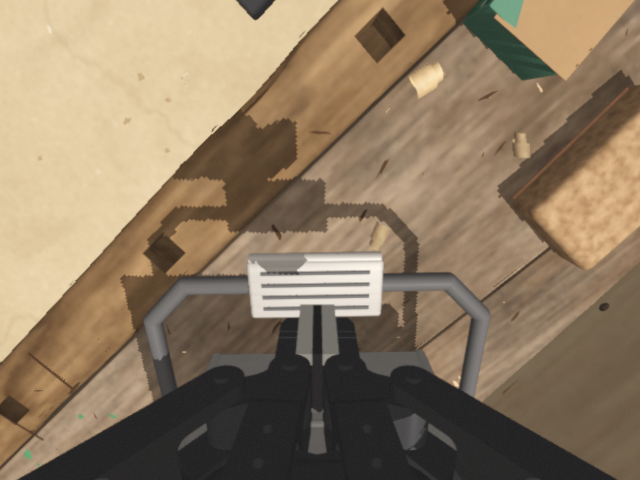

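```bash
python3 - <<'E'
from h import *
im=env.read_camera('wrist')
for rc in ([285,317],[258,316],[312,318],[285,255],[285,378]): print(rc,px2w(im,rc))
print(env.pinpoint('wrist','tread_top')[:2])
E
```

```text
[285, 317] [ 0.49381417 -0.27973256  0.08737864]
[258, 316] [ 0.48264059 -0.26977783  0.08744262]
[312, 318] [ 0.48349615 -0.2693589   0.14528528]
[285, 255] [ 0.47157693 -0.30315695  0.08725796]
[285, 378] [ 0.51604816 -0.25689595  0.08666445]
[{'location': [289.5, 318.3], 'score': 0.77}]
```

```bash

python3 -m creep '{"hand":[0,0,0,0,0],"delta_pos":[[0,0,0.01],[0,0,0.01],[0,0,0.01],[0,0,0.01],[0,0,0.005]],"turn":[0,0,0,0,0]}'
```

```text
clock: 5.65
tcp_pos: [0.4907, -0.2772, 0.1086]
orientation: [-0.001, 0.371, 0.929, 0.0]
wrist_force: [0.4, -0.0, -0.1]
finger_gap: -0.0004
```

```bash

python3 -m creep '{"hand":[0,0,0,0,0],"delta_pos":[[-0.0013,0,0.003],[-0.0012,0,0.003],[0,0,0.003],[0,0,0.003],[0,0,0.003]],"turn":[0,0,0,0,0]}'
python3 -m creep '{"hand":[0,0,0,0,0],"delta_pos":[[0,0,0.003],[0,0,0.003],[0,0,0.003],[0,0,0.003],[0,0,0]],"turn":[0,0,0,0,0]}'
python3 - <<'E'
from h import *
im=env.read_camera('side')
im2=im['pixels'][100:300,250:450,::-1]; cv2.imwrite('pics/b_side.png',cv2.resize(im2,None,fx=2.9,fy=2.9))
s=env.get_state(); print(s['tcp_pos'],s['wrist_force'],s['clock'])
E
```

```text
clock: 6.07
tcp_pos: [0.4931, -0.2793, 0.0983]
orientation: [0.0, 0.371, 0.929, -0.0]
wrist_force: [0.8, -0.1, 4.3]
finger_gap: 0.0001
clock: 6.48
tcp_pos: [0.4922, -0.2785, 0.0888]
orientation: [-0.001, 0.371, 0.929, 0.0]
wrist_force: [-2.7, 1.9, 6.2]
finger_gap: 0.0002
[ 0.49220868 -0.2784762   0.08895331] [-3.50721217  3.18710964  5.4745324 ] 6.5333
```

View pics/b_side.png

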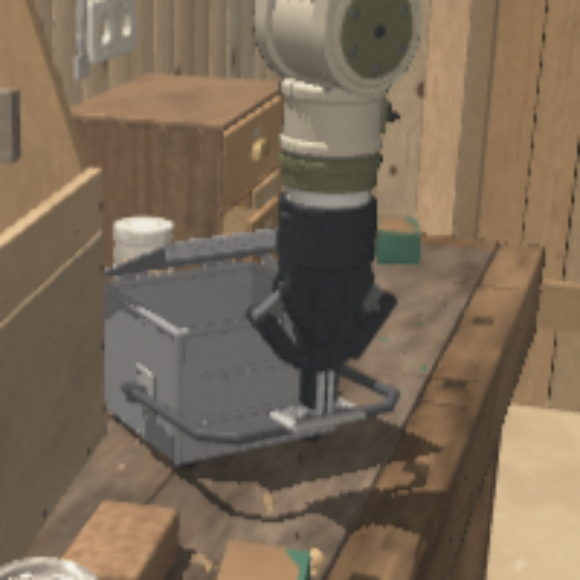

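Contact came at the expected height and with the expected force. The lid is rising and the offcut is no longer on the rim, so I'll keep pressing.

```bash

python3 -m creep '{"hand":[0,0,0,0,0],"delta_pos":[[0,0,0.003],[0,0,0.003],[0,0,0.003],[0,0,0.003],[0,0,0.003]],"turn":[0,0,0,0,0]}'
python3 -m creep '{"hand":[0,0,0,0,0],"delta_pos":[[0,0,0.003],[0,0,0.003],[0,0,0.003],[0,0,0.003],[0,0,0.003]],"turn":[0,0,0,0,0]}'
```

```text
clock: 6.95
tcp_pos: [0.4922, -0.2784, 0.077]
orientation: [-0.001, 0.371, 0.929, 0.0]
wrist_force: [-3.2, 2.4, 6.2]
finger_gap: 0.0001
clock: 7.37
tcp_pos: [0.4927, -0.2789, 0.0646]
orientation: [-0.0, 0.371, 0.929, 0.0]
wrist_force: [-2.0, 2.3, 3.4]
finger_gap: -0.0001
```

```bash

python3 -m creep '{"hand":[0,0,0,0,0],"delta_pos":[[0,0,0.0015],[0,0,0.0015],[0,0,0.0015],[0,0,0.0015],[0,0,0]],"turn":[0,0,0,0,0]}'
python3 - <<'E'
from h import *
for c in ['side','wrist']:
    im=env.read_camera(c); im2=im['pixels'][100:300,250:450,::-1] if c=='side' else im['pixels'][:,:,::-1]
    cv2.imwrite('pics/c_%s.png'%c,cv2.resize(im2,None,fx=2.9,fy=2.9) if c=='side' else im2)
s=env.get_state(); print(s['tcp_pos'],s['wrist_force'],s['clock'])
E
```

```text
clock: 7.78
tcp_pos: [0.4931, -0.2793, 0.0596]
orientation: [0.0, 0.371, 0.929, -0.0]
wrist_force: [-2.6, 1.4, 2.6]
finger_gap: -0.0002
[ 0.49301561 -0.27927891  0.05983834] [-1.81372871  1.45863435  2.31575691] 7.8833
```

View pics/c_side.png

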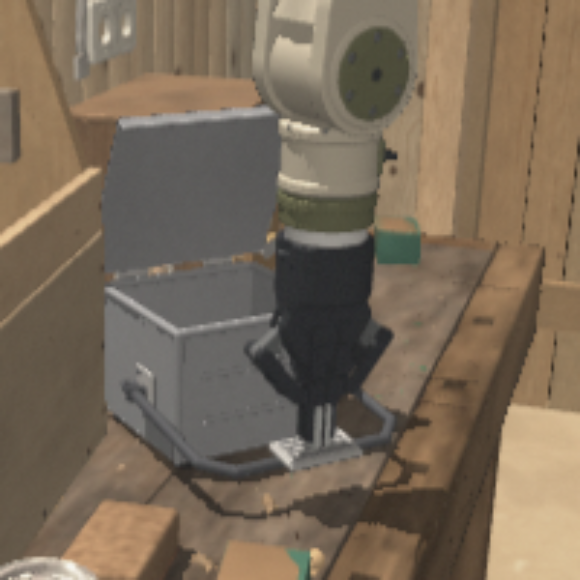

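View pics/c_wrist.png

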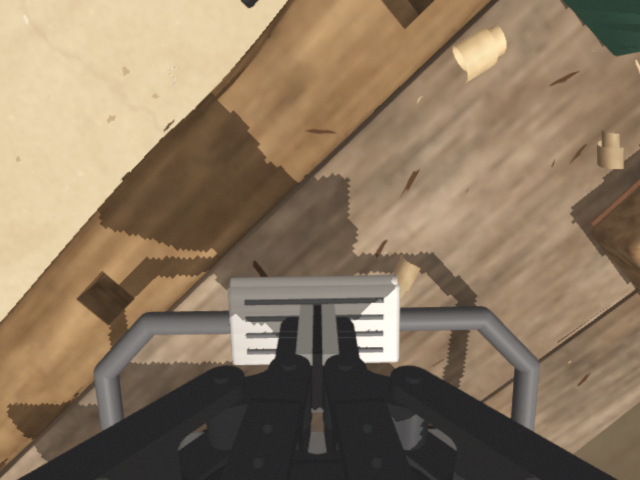

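The lid is nearly upright and the rim is clear. I'll ease down the last few millimetres and watch the force.

```bash

python3 -m creep '{"hand":[0,0,0,0,0],"delta_pos":[[0,0,0.001],[0,0,0.001],[0,0,0.0007],[0,0,0],[0,0,0]],"turn":[0,0,0,0,0]}'
```

```text
clock: 8.3
tcp_pos: [0.4931, -0.2794, 0.0578]
orientation: [0.0, 0.371, 0.929, -0.0]
wrist_force: [-0.0, 0.8, 2.1]
finger_gap: -0.0003
```

```bash

python3 -m creep '{"hand":[0,0,0,0,0],"delta_pos":[[0,0,0.0008],[0,0,0.0008],[0,0,0],[0,0,0],[0,0,0]],"turn":[0,0,0,0,0]}'
```

```text
clock: 8.72
tcp_pos: [0.4932, -0.2794, 0.057]
orientation: [0.0, 0.371, 0.929, -0.0]
wrist_force: [-1.3, 0.9, 5.8]
finger_gap: -0.0002
```

```bash

python3 -m creep '{"hand":[0,0,0,0,0],"delta_pos":[[0,0,0.0005],[0,0,0],[0,0,0],[0,0,0],[0,0,0]],"turn":[0,0,0,0,0]}'
python3 - <<'E'
from h import *
for c in ['side','scene']:
    im=env.read_camera(c); im2=im['pixels'][100:300,250:450,::-1]
    cv2.imwrite('pics/d_%s.png'%c,cv2.resize(im2,None,fx=2.9,fy=2.9))
    print(c,env.pinpoint(c,'caught_offcut')[:2])
s=env.get_state(); print(s['tcp_pos'],s['wrist_force'],s['clock'])
E
```

```text
clock: 9.13
tcp_pos: [0.4932, -0.2794, 0.0569]
orientation: [0.001, 0.371, 0.929, -0.0]
wrist_force: [-2.3, 2.1, 7.5]
finger_gap: -0.0
side []
scene [{'location': [136.4, 353.1], 'score': 0.7}]
[ 0.49323273 -0.27942625  0.05694403] [-2.89678528  2.01180742  7.93334166] 9.3333
```

View pics/d_scene.png

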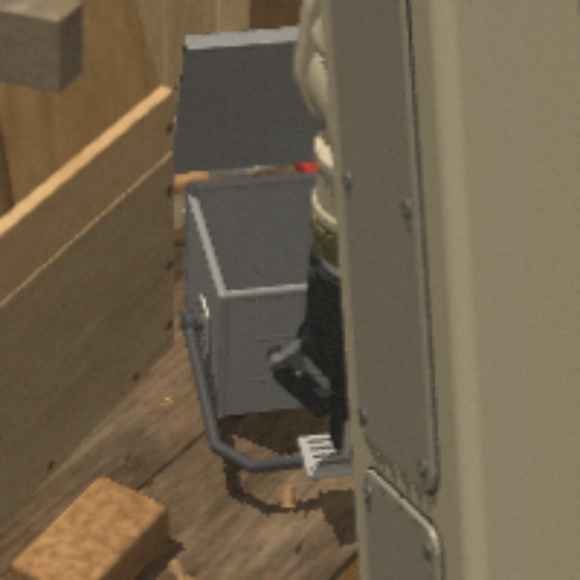

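View pics/d_side.png

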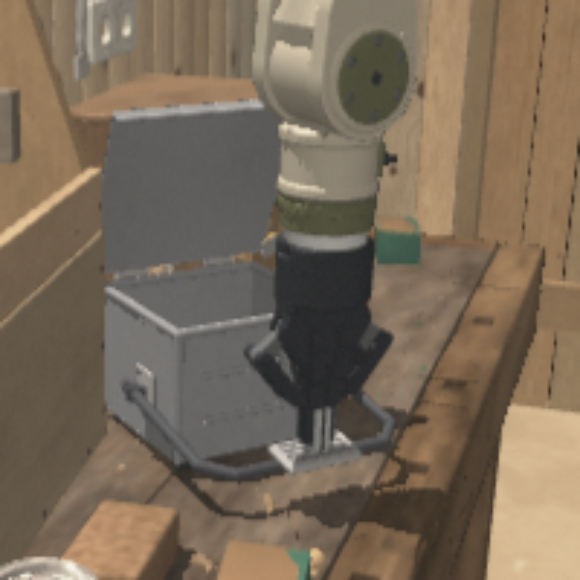

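The lever is on its stop with a light 8 N, the lid is wide open, and no offcut shows on the rim or the bench. Now I'll let the lever up slowly.

```bash

python3 -m creep '{"hand":[0,0,0,0,0],"delta_pos":[[0,0,-0.001],[0,0,-0.0015],[0,0,-0.002],[0,0,-0.002],[0,0,-0.002]],"turn":[0,0,0,0,0]}'
python3 -m creep '{"hand":[0,0,0,0,0],"delta_pos":[[0,0,-0.002],[0,0,-0.002],[0,0,-0.002],[0,0,-0.002],[0,0,-0.002]],"turn":[0,0,0,0,0]}'
```

```text
clock: 9.75
tcp_pos: [0.4929, -0.2791, 0.063]
orientation: [-0.0, 0.371, 0.929, -0.0]
wrist_force: [-1.4, 1.9, 3.4]
finger_gap: -0.0001
clock: 10.17
tcp_pos: [0.4927, -0.279, 0.071]
orientation: [-0.0, 0.371, 0.929, 0.0]
wrist_force: [-2.5, 1.8, 3.7]
finger_gap: -0.0002
```

The lever follows, with about 3.5 N on the fingertips.

```bash

python3 -m creep '{"hand":[0,0,0,0,0],"delta_pos":[[0,0,-0.002],[0,0,-0.002],[0,0,-0.002],[0,0,-0.002],[0,0,-0.002]],"turn":[0,0,0,0,0]}'
python3 -m creep '{"hand":[0,0,0,0,0],"delta_pos":[[0,0,-0.0018],[0,0,-0.0018],[0,0,-0.0018],[0,0,-0.0018],[0,0,-0.0018]],"turn":[0,0,0,0,0]}'
python3 -m creep '{"hand":[0,0,0,0,0],"delta_pos":[[0,0,-0.0018],[0,0,-0.0018],[0,0,-0.0018],[0,0,-0.0018],[0,0,-0.0018]],"turn":[0,0,0,0,0]}'
```

```text
clock: 10.58
tcp_pos: [0.4929, -0.2791, 0.0791]
orientation: [0.0, 0.371, 0.929, -0.0]
wrist_force: [-3.2, 2.2, 5.0]
finger_gap: 0.0001
clock: 11.0
tcp_pos: [0.4933, -0.2795, 0.0866]
orientation: [0.001, 0.371, 0.929, -0.0]
wrist_force: [-1.3, 2.2, 5.6]
finger_gap: -0.0001
clock: 11.42
tcp_pos: [0.494, -0.2801, 0.0942]
orientation: [0.001, 0.371, 0.929, -0.001]
wrist_force: [-0.8, 0.9, 6.1]
finger_gap: -0.0004
```

```bash

python3 -m creep '{"hand":[0,0,0,0,0],"delta_pos":[[0,0,-0.0015],[0,0,-0.0015],[0,0,-0.0015],[0,0,-0.0015],[0,0,-0.0015]],"turn":[0,0,0,0,0]}'
python3 -m creep '{"hand":[0,0,0,0,0],"delta_pos":[[0,0,-0.0012],[0,0,-0.0012],[0,0,-0.0012],[0,0,-0.0012],[0,0,-0.0012]],"turn":[0,0,0,0,0]}'
python3 -m creep '{"hand":[0,0,0,0,0],"delta_pos":[[0,0,-0.0012],[0,0,-0.0012],[0,0,-0.0012],[0,0,-0.0012],[0,0,-0.0012]],"turn":[0,0,0,0,0]}'
```

```text
clock: 11.83
tcp_pos: [0.4948, -0.2808, 0.1006]
orientation: [0.002, 0.371, 0.929, -0.001]
wrist_force: [1.0, -1.1, 5.9]
finger_gap: -0.0003
clock: 12.25
tcp_pos: [0.4955, -0.2816, 0.1058]
orientation: [0.003, 0.371, 0.929, -0.001]
wrist_force: [2.7, -2.5, 4.9]
finger_gap: -0.0
clock: 12.67
tcp_pos: [0.4925, -0.2789, 0.1084]
orientation: [-0.001, 0.371, 0.929, 0.0]
wrist_force: [-0.3, 0.2, -0.5]
finger_gap: -0.0001
```

Contact ended at TCP z ≈ 0.107, which matches the lid-shut height. I'll rise clear and look.

```bash

python3 -m creep '{"hand":[0,0,0,0,0],"delta_pos":[[0,0,-0.002],[0,0,-0.004],[0,0,-0.01],[0,0,-0.02],[0,0,-0.03]],"turn":[0,0,0,0,0]}'
python3 -m creep '{"hand":[0,0,0,0,0],"delta_pos":[[0,0,-0.03],[0,0,-0.02],[0,0,-0.02],[0,0,0],[0,0,0]],"turn":[0,0,0,0,0]}'
python3 - <<'E'
from h import *
for c in ['side','scene','wrist']:
    im=env.read_camera(c); im2=im['pixels'][100:300,250:450,::-1]
    cv2.imwrite('pics/e_%s.png'%c,cv2.resize(im2,None,fx=2.9,fy=2.9) if c!='wrist' else im['pixels'][:,:,::-1])
    for t in ['tread_top','caught_offcut','bin_lid','paint_tin','screw_box','cork_block']:
        for k in env.pinpoint(c,t)[:1]: print(c,t,k,px2w(im,k['location']))
s=env.get_state(); print(s['tcp_pos'],s['wrist_force'],s['clock'])
E
```

```text
clock: 13.08
tcp_pos: [0.4915, -0.2781, 0.1606]
orientation: [-0.002, 0.371, 0.929, 0.001]
wrist_force: [0.2, 0.0, -0.6]
finger_gap: -0.0004
clock: 13.5
tcp_pos: [0.4934, -0.2795, 0.2187]
orientation: [0.001, 0.371, 0.929, -0.0]
wrist_force: [0.1, -1.2, 0.0]
finger_gap: -0.0002
side tread_top {'location': [230.8, 355.8], 'score': 0.93} [ 0.52484596 -0.37696936  0.0650143 ]
side bin_lid {'location': [204.1, 332.4], 'score': 0.67} [ 0.58009309 -0.34901652  0.13780782]
side paint_tin {'location': [339.5, 264.3], 'score': 0.62} [0.56626079 0.07955405 0.02418524]
side screw_box {'location': [316.6, 334.8], 'score': 0.59} [ 0.47210651 -0.02946386  0.02682422]
side cork_block {'location': [301.1, 291.1], 'score': 0.98} [ 0.5705077  -0.05419866  0.02705946]
scene tread_top {'location': [238.0, 369.7], 'score': 0.81} [ 0.49123354 -0.27191619  0.09700854]
scene bin_lid {'location': [181.1, 357.4], 'score': 0.74} [ 0.59473465 -0.37420766  0.13671149]
scene paint_tin {'location': [345.0, 232.2], 'score': 0.57} [0.55609762 0.07331277 0.04041773]
scene screw_box {'location': [331.8, 315.5], 'score': 0.96} [ 0.45530801 -0.04422345  0.04187234]
wrist tread_top {'location': [246.3, 316.4], 'score': 0.81} [ 0.49534589 -0.28162133  0.09631583]
wrist screw_box {'location': [20.5, 489.9], 'score': 0.66} [ 0.47139823 -0.0931438   0.04315258]
wrist cork_block {'location': [156.8, 541.3], 'score': 0.87} [ 0.57804467 -0.11688045  0.03447911]
[ 0.49290181 -0.27914915  0.21768495] [-0.10850451  0.04102641  0.91179414] 14.55
```

View pics/e_side.png

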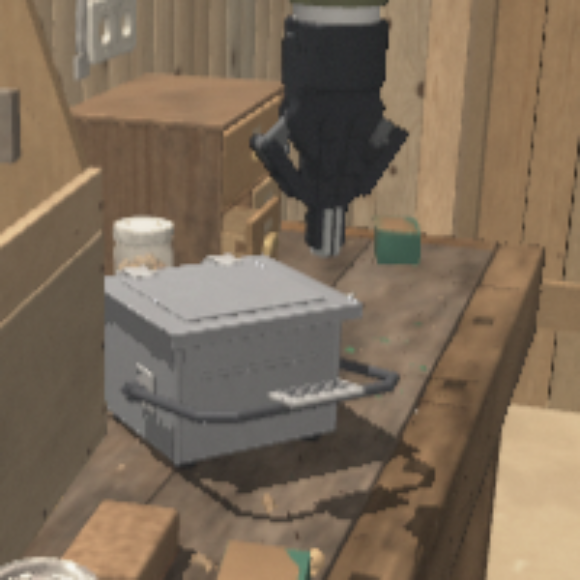

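View pics/e_scene.png

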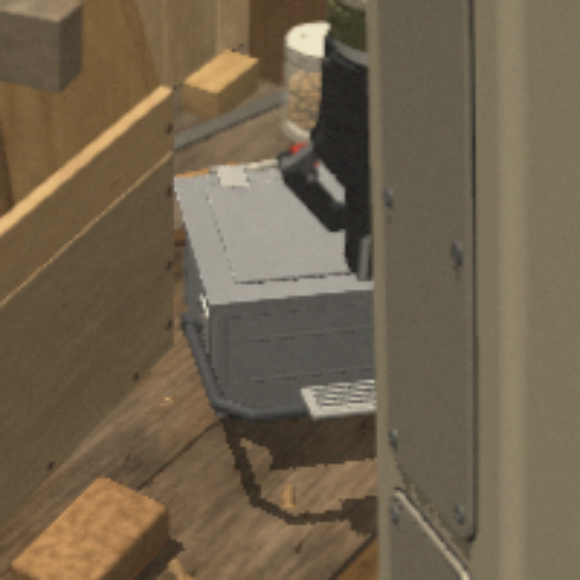

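View pics/e_wrist.png

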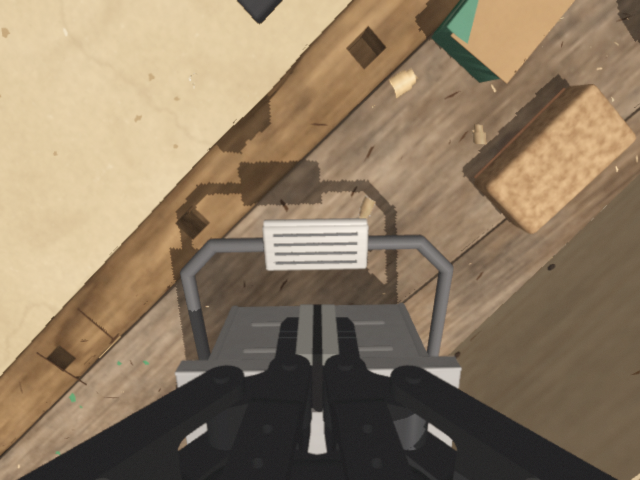

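The lid lies flat on the rim: lid z 0.137 against a rim hinge height of 0.132, and tread z 0.096 to 0.097 against about 0.095. No offcut is visible, the bystanders have not moved, and the robot touches nothing.

```bash
python3 -c "
from workcell import env
print(env.hand_in())"
```

```text
the job is handed in; nothing more can be done
None
```

I pressed the bin's lever down with the closed fingertips until the lid was wide open, and the offcut came off the rim. I then let the lever up slowly until the lid was fully shut, and handed the job in at about 14.6 s.

- **Pressing:** The lever met its stop at about 8 N, far below the 60 N limit. With the lid open, I saw no offcut on the rim or on the bench.
- **Letting up:** The tread rose at about 20 mm/s, slowing to about 12 mm/s near the end, which is roughly 0.5 rad/s at the lid or less. The fingertips felt 3–6 N until the lid was shut. Contact then ended with the tread at about its fully-up height of 95 mm.
- **Last checks:** The lid lies flat on the rim, with its top at about 0.137 m. The tread is at 0.096–0.097 m, close to the stated 95 mm. The offcut is not visible outside the bin, and the screw box, cork block and paint tin have not visibly moved. The robot is clear of everything, with the wrist force at about zero.

**Detections that disagreed:**
- The first side-view tread detection was about 16 mm off the scene view, so I measured the tread again by hand from both views, and they then agreed to 2 mm.
- With the lid open, the scene camera reported an offcut at (136, 353), which is on the raised lid or arm, so I took it as false.
- The last side-view tread depth fell on the bin wall behind it, so I ignored it.

I never saw the offcut lying inside. I infer it is there because it left the rim, is nowhere outside, and the lid shuts fully.

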